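# Sort the spice jars into their colour bays and the lemon into the bowl

### The arm

A 6-joint arm with a two-finger parallel gripper is mounted at the origin on a cart in front of the work surface, level with it; the furniture and walls round the work are solid. World frame = base frame: x ahead of the robot, y to its left, z up, the work surface at z = 0. Lengths are in m, angles in degrees, forces in N, time in s.
With the tool pointing down it reaches from about 0.275 to 0.85 m from the base axis. Payload 19 kg.
Tool frame: the origin (TCP) lies where the fingers leave the gripper's body, on its centre line; the fingertips stand 73 mm ahead of it and the grasp point (between the pads) lies 54 mm ahead of it; z points along the fingers, y is the line along which they close (so a half turn about z gives the same grasp; the last joint's range is limited). The gripper opens to 85 mm and grips with 20 to 120 N. Pads are 22 mm wide; open, the fingers measure 114 mm over their backs; the gripper's body (76 mm by 85 mm) begins 54 mm behind the grasp point. The pads swing forward as they close: fully open they stand 13 mm farther back than shut.
Start: joints at [-72.422, 8.623, 82.357, -0, 89.026, -7.678], TCP at [0.245, -0.52, 0.304] pointing down, gripper open.
Joint ranges: [-160.23, 160.23], [-39.13, 120.54], [6.94, 153.29], [-79.49, 259.48], [9.18, 160.14], [-161.06, 161.06]. Speed limits (degrees/s): [108.29, 108.29, 127.2, 172.46, 172.46, 172.46].

### API

Orientations are given as [roll, pitch, yaw] about the fixed x, y, z axes, in that order (R = Rz(yaw) Ry(pitch) Rx(roll)).
In Python, from bench import bot gives the robot as it stands.
- The arm moves only by the tool nudge_tcp, called after "Call:" as name(argument=value, ...) on one line, values as JSON. Schema: {"type":"object","properties":{"motion":{"type":"object","properties":{"ticks":{"type":"array","items":{"type":"array","items":{"type":"number"},"minItems":4,"maxItems":4},"minItems":1,"maxItems":10}},"additionalProperties":false,"required":["ticks"]},"aperture":{"type":"number"},"grip_n":{"type":"number"},"only":{"type":"string"},"quiet":{"type":"boolean"},"lines":{"type":"string"}},"required":["motion"],"additionalProperties":false}. motion is an object whose key "ticks" holds a list of rows, 1 to 10 of them, each of 4 numbers: dx, dy, dz in m, then a turn about the tool's z in degrees; each row shifts and turns the commanded pose from where the row before left it, along the tool's axes as they then stand; what a row does not reach is not made up. A row lasts 1/12 s, in which the tool goes at most 0.0417 m and 7.16 degrees, less where a joint would pass 70% of its speed; a pose out of reach is approached as far as the arm can. aperture is the finger opening in m, set as the call begins (left out keeps the last). The fingers move at their own pace and stop on an object; grip_n is the grip in N (left out, the last holds). Time passes only in rows, so rows that do not move let the fingers close. The tool returns the time, the measured TCP pose, the force, the opening and the grip force at its end. only (a regular expression) keeps the lines of the reply that match it, lines (a string "A,B") keeps lines A to B, and quiet returns only ok. Input that does not fit is refused with a message, and nothing moves.
- bot.get_state(): the state, without advancing time (a new reading comes with each control period).
- bot.grab_frame(name): name is "side" or "top" or "wrist"; returns the picture (384x512x3 uint8, red, green, blue); there is no depth.
- bot.calibration(name): a dict with "camera_matrix" (3x3 intrinsics, pixels), "xyz" and "attitude" of the camera in the world; the wrist camera has in their place "T_tool_cam" (4x4, takes a point from camera to tool coordinates, whose origin is the TCP and whose axes are the flange's). Camera axes: x right, y down, z forward; pixel columns grow to the right and rows downward; lengths in m; the calibration is good to about 2 mm. A picture is of the moment at which its call begins: read the wrist's pose just before it. calibration takes no time and is no camera call.
- bot.hand_in(): hands the job in; it is judged then, once.
The state is a dict: "t": time; "q": joint angles; "joint_vel": joint speeds; "tau": joint torques, N m; "tool_pos": TCP position; "eef_rot": TCP orientation; "force": force on the tool from outside, world axes, zero at the start; "ft_torque": the same for the moment, N m; "width": finger opening in m; "grasp_force": force on a finger pad.
Only numpy, scipy, OpenCV 4.12 (cv2) and the standard library are available. Lean on these libraries where they do the work, as an engineer would, in place of code of your own. Each camera call takes 0.05 s, during which the arm holds its last target. There are 200 camera calls.

### The job

Tidy the worktop after cooking: stand each of the three spice jars at the front of the worktop upright, fully down, in the rack cup whose colour matches its cap, and put the lemon in the blue-green bowl. Do not tip a jar over or push the bowl away, and leave the food tin and the brown sauce jar standing where they are.

Things in the scene. Friction and masses are not known exactly. Their poses are not given: they have to be found in the camera images.
- red_jar: Spice jar with a red cap, loose, standing upright: round, 45 mm in diameter, 108 mm tall, the cap is the top 20 mm and as wide as the jar; about 0.1 kg. Origin at the centre of its underside, z up.
- green_jar: Spice jar with a green cap, loose, standing upright: round, 45 mm in diameter, 105 mm tall, the cap is the top 20 mm and as wide as the jar; about 0.1 kg. Origin at the centre of its underside, z up.
- yellow_jar: Spice jar with a mustard-yellow cap, loose, standing upright: round, 45 mm in diameter, 100 mm tall, the cap is the top 20 mm and as wide as the jar; about 0.1 kg. Origin at the centre of its underside, z up.
- lemon: Yellow lemon, loose, lying on its side: 72 mm long (its x axis), 57 mm wide (its y axis), 58 mm high (z). Origin at the centre of its underside as it lies at the start; about 0.11 kg. Take it across its y axis.
- red_bay: Red square cup, open on top, one of three (red, green, yellow) in a row, 72 mm apart along their y axis, fixed on a wooden rack base 86 x 232 mm (rim 16 mm high). 68 x 68 mm outside, 60 x 60 mm inside, 35 mm high, floor 4 mm thick. Origin: centre of its underside, 8 mm above the worktop; x, y along its sides. Beside a filled cup, fingers closing along x clear the next jar.
- green_bay: Green square cup, open on top, one of three (red, green, yellow) in a row, 72 mm apart along their y axis, fixed on a wooden rack base 86 x 232 mm (rim 16 mm high). 68 x 68 mm outside, 60 x 60 mm inside, 35 mm high, floor 4 mm thick. Origin: centre of its underside, 8 mm above the worktop; x, y along its sides. Beside a filled cup, fingers closing along x clear the next jar.
- yellow_bay: Yellow square cup, open on top, one of three (red, green, yellow) in a row, 72 mm apart along their y axis, fixed on a wooden rack base 86 x 232 mm (rim 16 mm high). 68 x 68 mm outside, 60 x 60 mm inside, 35 mm high, floor 4 mm thick. Origin: centre of its underside, 8 mm above the worktop; x, y along its sides. Beside a filled cup, fingers closing along x clear the next jar.
- bowl: Blue-green bowl, empty, loose, 130 mm across the rim, 56 mm high, the inside floor 9 mm above the worktop and about 75 mm across, widening to about 118 mm at the rim; 0.4 kg. Origin at the centre of its underside, z up.
- tin: Unopened food tin with a bright metal lid and a blue, red and white paper wrapper, 75 mm in diameter, 58 mm tall, loose, standing among the spice jars. A bystander: it stays where it is. Origin at the centre of its underside.
- brown_jar: Brown glass sauce jar, black cap, 60 mm wide, 120 mm tall, loose, at the left. A bystander: it stays. Origin: about the centre of its underside. Fixed things farther off: a dish rack, 0.11 m high, with mugs and a glass from x = 0.54 m on, y = -0.32 to 0.21; turner, keys and bowls of fruit beyond y = 0.53; a jug, spray can, mill, timer and other jars beyond x = 0.70.

How it is judged:
By the outcome, as a careful person would: the job done as asked, in the order asked, and still so for the second after the job is handed in, with the robot touching nothing.
It also fails if it takes over 106 s, if anything falls off the work surface, if the arm or the gripper's body presses on something with over 40 N, if the wrist force passes 120 N, or if a joint passes its speed limit or range.

## Working session

There is one attempt and no reset: what is moved stays moved. The work goes in short steps, Python scripts to look and compute and a tool call to move; the robot and the scene stay as the last step left them, time stands still between calls to the robot, and variables do not carry over. Pictures are saved under pics/ and viewed, at most 14 in all, crops included, and the job is handed in when it is done.

```bash
ls; mkdir -p pics
```

Run:
```python
from bench import bot
import cv2
print(bot.get_state())
for n in("side","top"):
    cv2.imwrite(f"pics/{n}0.png",bot.grab_frame(n)[:,:,::-1]); print(bot.calibration(n))
print(bot.calibration("wrist"))
```

```text
bench.py
pics
{'t': 0.0, 'q': array([-7.24232402e+01,  8.65191517e+00,  8.23921083e+01,  7.43446780e-04,
        8.90240761e+01, -7.67850764e+00]), 'joint_vel': array([ 0.00623498, -0.02664641,  0.05320905,  0.04406042, -0.01172837,
        0.01014443]), 'tau': array([ 6.59264583e-05, -7.13054037e+01, -5.70864022e+01, -9.94292418e-05,
        8.84308945e-03,  5.69096369e-05]), 'tool_pos': array([ 0.24525867, -0.51991329,  0.3032736 ]), 'eef_rot': array([-1.79932610e+02, -9.83574888e-03,  2.52552486e+01]), 'force': array([ 0.55460295,  0.80806305, -0.69436244]), 'ft_torque': array([0.06708457, 0.04046605, 0.02190475]), 'grasp_force': 0.0, 'width': 0.08525814276501062}
{'camera_matrix': array([[497.33017576,   0.        , 249.50664097],
       [  0.        , 497.33017576, 190.06550293],
       [  0.        ,   0.        ,   1.        ]]), 'xyz': array([-0.08057966,  1.24356   ,  0.73396699]), 'attitude': array([-117.93555595,   -0.39540495, -153.51258515])}
{'camera_matrix': array([[411.70340535,   0.        , 250.2078671 ],
       [  0.        , 411.70340535, 191.20879195],
       [  0.        ,   0.        ,   1.        ]]), 'xyz': array([0.16904712, 0.07514719, 1.47361747]), 'attitude': array([-1.66796596e+02, -6.11678674e-02, -9.00078998e+01])}
{'camera_matrix': array([[315.69604644,   0.        , 260.48507163],
       [  0.        , 315.69604644, 189.76172801],
       [  0.        ,   0.        ,   1.        ]]), 'T_tool_cam': array([[-3.21543055e-04, -9.49417204e-01, -3.14017307e-01,
         8.05103803e-02],
       [ 9.99999564e-01, -2.99202877e-05, -9.33502940e-04,
        -1.40235083e-04],
       [ 8.76888263e-04, -3.14017470e-01,  9.49416800e-01,
        -6.97935455e-02],
       [ 0.00000000e+00,  0.00000000e+00,  0.00000000e+00,
         1.00000000e+00]])}
```
View pics/top0.png

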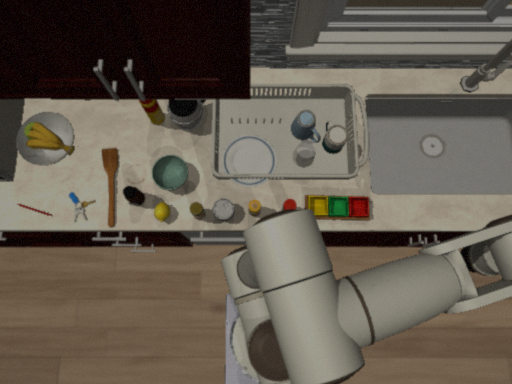

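View pics/side0.png

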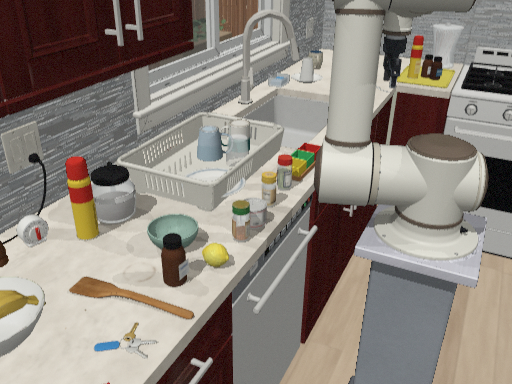

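The top view shows the three jars, at about (197,210) green, (254,208) yellow and (290,205) red. The tin is at (224,210) and the cups at (319/339/359,206), in the order yellow, green, red. The lemon is at (161,212), the bowl at (170,172) and the brown jar at (134,195). The side view agrees.

Create h.py:
```python
from bench import bot
import cv2, numpy as np
from scipy.spatial.transform import Rotation as Ro
def cam(n, st=None):
    c=bot.calibration(n); K=c["camera_matrix"]
    if n=="wrist":
        st=st or bot.get_state(); T=np.eye(4); T[:3,:3]=Ro.from_euler("xyz",st["eef_rot"],degrees=True).as_matrix(); T[:3,3]=st["tool_pos"]
        T=T@c["T_tool_cam"]; return K,T[:3,:3],T[:3,3]
    return K,Ro.from_euler("xyz",c["attitude"],degrees=True).as_matrix(),c["xyz"]
def ray(C,u,v,z):
    K,R,p=C; d=R@np.linalg.solve(K,[u,v,1]); return p+d*(z-p[2])/d[2]
def proj(C,P):
    K,R,p=C; q=K@(R.T@(np.array(P)-p)); return q[:2]/q[2]
def shot(n,name):
    C=cam(n); im=bot.grab_frame(n)[:,:,::-1].copy(); cv2.imwrite(f"pics/{name}.png",im); return C,im
def blobs(im,lo,hi,amin=30,box=None):
    h=cv2.cvtColor(im,cv2.COLOR_BGR2HSV); m=cv2.inRange(h,np.array(lo),np.array(hi))
    if box: k=np.zeros_like(m); k[box[1]:box[3],box[0]:box[2]]=255; m&=k
    n,l,s,c=cv2.connectedComponentsWithStats(m)
    return [(s[i,4],s[i,:4].tolist(),c[i].round(1),cv2.minAreaRect(np.argwhere(l==i)[:,::-1].astype(np.float32))) for i in range(1,n) if s[i,4]>=amin]
def delta(xyz,yaw=None):
    "tool-axis move to bring TCP to xyz"
    s=bot.get_state(); R=Ro.from_euler("xyz",s["eef_rot"],degrees=True).as_matrix()
    print("delta",(R.T@(np.array(xyz)-s["tool_pos"])).round(4),"rot",s["eef_rot"].round(2))
```

Run:
```python
from h import *
C=cam("top"); im=cv2.imread("pics/top0.png")
B=(110,140,380,225)
for n,lo,hi,z in [("redish",(0,150,60),(8,255,255),.108),("red2",(172,150,60),(180,255,255),.108),("green",(45,90,40),(80,255,255),.043),("yel",(18,120,70),(32,255,255),.1),("dgreen",(25,60,20),(50,255,120),.105),("teal",(75,50,40),(95,255,255),.056),("black",(0,0,0),(180,255,35),.12)]:
    for b in blobs(im,lo,hi,20,B): print(n,b[0],b[1],b[2],ray(C,*b[2],z).round(3))
cv2.imwrite("pics/c.png",cv2.resize(im[150:230,115:380],None,fx=3,fy=3,interpolation=cv2.INTER_CUBIC))
```

```text
redish 372 [349, 197, 20, 20] [358.4 206.6] [ 0.436 -0.292  0.108]
redish 116 [283, 199, 13, 11] [289.4 204.5] [ 0.443 -0.059  0.108]
green 388 [328, 196, 21, 21] [338.1 206.2] [ 0.45  -0.238  0.043]
yel 399 [307, 195, 22, 22] [317.7 204.7] [ 0.444 -0.156  0.1  ]
yel 114 [249, 200, 12, 13] [254.3 206.2] [0.439 0.06  0.1  ]
yel 228 [154, 202, 16, 20] [161.7 211.2] [0.422 0.373 0.1  ]
yel 104 [190, 203, 12, 12] [195.7 208.1] [0.432 0.259 0.1  ]
dgreen 94 [325, 195, 23, 22] [330.4 205.3] [ 0.441 -0.198  0.105]
dgreen 43 [308, 197, 8, 13] [310.9 202.7] [ 0.45  -0.132  0.105]
dgreen 55 [160, 204, 10, 17] [165.3 212.3] [0.417 0.36  0.105]
dgreen 34 [194, 206, 9, 9] [197.8 210.4] [0.424 0.251 0.105]
black 48 [323, 142, 17, 11] [330.2 149.2] [ 0.636 -0.203  0.12 ]
black 251 [124, 187, 21, 18] [133.7 195.2] [0.473 0.466 0.12 ]
```

View pics/c.png

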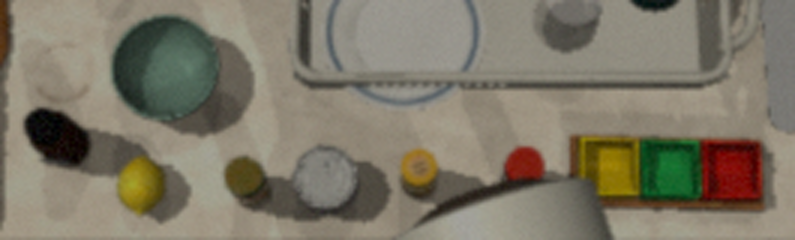

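Call:
nudge_tcp(motion={"ticks":[[0,0,0,-7.1],[0,0,0,-7.1],[0,0,0,-7.1],[0,0,0,-7.1],[0,0,0,-7.1],[0,0,0,-7.1],[0,0,0,-7.1],[0,0,0,-7.1],[0,0,0,-7.1],[0,0,0,-0.85]]}, aperture=0.085, grip_n=40)

```text
t: 0.93
tool_pos: [0.2453, -0.52, 0.3036]
eef_rot: [-180.0, -0.0, 90.4]
force: [0.5, 0.2, -0.0]
width: 0.0851
grasp_force: 0.0
```

Call:
nudge_tcp(motion={"ticks":[[0.036,0.0175,0,0],[0.036,0.0175,0,0],[0.036,0.0175,0,0],[0.036,0.0175,0,0],[0.036,0.0175,0,0],[0.036,0.0175,0,0],[0.036,0.0175,0,0],[0.036,0.0175,0,0],[0.036,0.0175,0,0],[0.036,0.0175,0,0]]})

```text
t: 1.77
tool_pos: [0.4205, -0.1581, 0.304]
eef_rot: [180.0, 0.0, 89.8]
force: [1.0, -0.6, 0.4]
width: 0.0854
grasp_force: 0.0
```

Call:
nudge_tcp(motion={"ticks":[[0.036,0.0175,0,0],[0,0,0,0],[0,0,0,0]]})

```text
t: 2.02
tool_pos: [0.4383, -0.1221, 0.3038]
eef_rot: [-180.0, -0.0, 90.0]
force: [-0.1, -0.4, 0.0]
width: 0.0851
grasp_force: 0.0
```

Run:
```python
from h import *
C,im=shot("wrist","w1"); print(C[2]); delta([.444,-.06,.134])
```

```text
[ 0.43828169 -0.04157522  0.37362123]
delta [0.0634 0.0061 0.1698] rot [-179.98    0.     89.97]
```

View pics/w1.png

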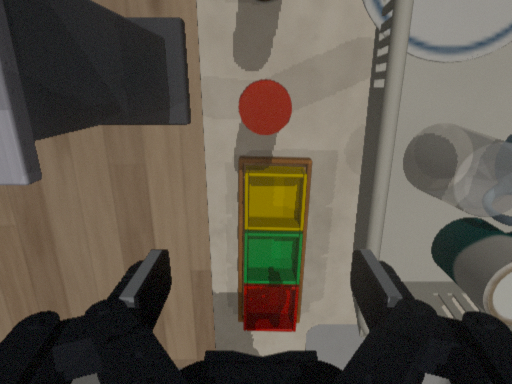

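The wrist view shows the red cap at (265,107). The cups are in line below it at (274,201), (272,257) and (271,307), and the rack is nearly square to the tool.

Run:
```python
from h import *
st=bot.get_state(); C=cam("wrist",st); im=cv2.imread("pics/w1.png")
def pr(n,lo,hi,z,box=(190,50,330,335)):
    for b in blobs(im,lo,hi,200,box):
        bp=cv2.boxPoints(b[3]); P=np.array([ray(C,*p,z)[:2] for p in bp]); print(n,b[0],b[1],"ctr",P.mean(0).round(4),"sides",np.linalg.norm(np.diff(P,axis=0),axis=1).round(3),"ang",np.degrees(np.arctan2(*(P[1]-P[0])[::-1])).round(1))
pr("redcap",(0,120,60),(8,255,255),.108,(190,50,330,150))
pr("redcup",(0,120,40),(8,255,255),.043,(190,270,330,335))
pr("greencup",(50,120,30),(80,255,255),.043)
pr("yelcup",(20,150,60),(32,255,255),.043,(190,150,330,250))
```

```text
redcap 2312 [239, 80, 53, 55] ctr [ 0.4412 -0.0598] sides [0.041 0.043 0.044] ang -0.0
redcup 2284 [243, 284, 56, 48] ctr [ 0.4494 -0.3083] sides [0.07  0.067 0.07 ] ang 87.6
greencup 2921 [244, 230, 59, 54] ctr [ 0.4515 -0.2368] sides [0.071 0.067 0.071] ang 87.5
yelcup 3953 [243, 165, 65, 67] ctr [ 0.4533 -0.1625] sides [0.077 0.068 0.077] ang 87.3
```

Call:
nudge_tcp(motion={"ticks":[[0.032,0.0015,0,0],[0.0303,0.0014,0,0],[0,0,0.035,0],[0,0,0.035,0],[0,0,0.035,0],[0,0,0.03,0],[0,0,0.02,0],[0,0,0.0185,0],[0,0,0,0]]}, aperture=0.085, grip_n=40)

```text
t: 2.82
tool_pos: [0.439, -0.0626, 0.1272]
eef_rot: [-179.7, -0.1, 89.8]
force: [-0.7, 0.8, -1.2]
width: 0.0851
grasp_force: 0.0
```

Call:
nudge_tcp(motion={"ticks":[[0,0,0,0],[0,0,0,0],[0,0,0,0],[0,0,0,0],[0,0,0,0],[0,0,0,0],[0,0,0,0],[0,0,0,0]]}, aperture=0.03, grip_n=40)

```text
t: 3.48
tool_pos: [0.4412, -0.062, 0.1318]
eef_rot: [179.9, 0.1, 90.0]
force: [-0.2, -1.1, 7.9]
width: 0.0439
grasp_force: 39.6
```

Call:
nudge_tcp(motion={"ticks":[[0,0,-0.02,0],[0,0,-0.035,0],[0,0,-0.035,0],[-0.035,0.001,0,0],[-0.035,0.0013,0,0],[-0.035,0.0012,0,0],[-0.035,0.0012,0,0],[-0.035,0.0012,0,0],[-0.035,0.0012,0,0],[-0.035,0.0012,0,0]]})

```text
t: 4.32
tool_pos: [0.4487, -0.3086, 0.2212]
eef_rot: [180.0, 0.0, 90.0]
force: [0.9, 0.6, -1.0]
width: 0.0433
grasp_force: 41.4
```

Call:
nudge_tcp(motion={"ticks":[[-0.0032,0,0,0],[0,0,0,0],[0,0,0,0]]})

```text
t: 4.57
tool_pos: [0.4489, -0.3098, 0.2207]
eef_rot: [180.0, -0.0, 90.0]
force: [-0.7, -0.4, -0.8]
width: 0.0439
grasp_force: 41.3
```

Run:
```python
from h import *
print(bot.get_state()["tool_pos"]); C,im=shot("wrist","w2"); shot("side","s2")
cv2.imwrite("pics/s2c.png",cv2.resize(cv2.imread("pics/s2.png")[100:260,220:360],None,fx=3,fy=3))
```

```text
[ 0.44885248 -0.30977528  0.22066435]
```

View pics/w2.png

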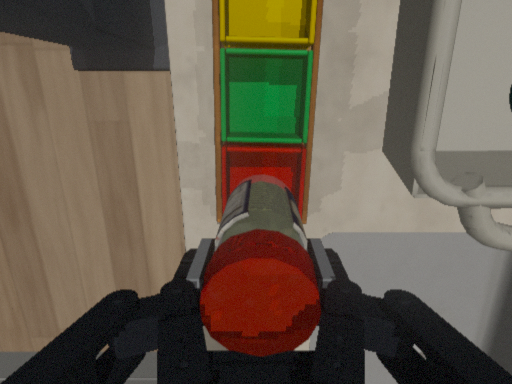

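The jar hangs upright in the fingers above the red cup, whose near rim is at row 145. The green rim runs from (220,47) to (305,145).

Run:
```python
from h import *
C=cam("wrist"); im=cv2.imread("pics/w2.png")
for uv in [(220,47),(313,47),(223,145),(307,145),(218,40),(316,40)]: print(uv,ray(C,*uv,.043)[:2].round(4))
b=blobs(im,(50,120,30),(80,255,255),500)[0]; print(b[1],[ray(C,*p,.043)[:2].round(4) for p in cv2.boxPoints(b[3])])
# cap circle
m=cv2.inRange(cv2.cvtColor(im,cv2.COLOR_BGR2HSV),(0,150,40),(8,255,255)); m[:230]=0
c=max(cv2.findContours(m,0,1)[0],key=cv2.contourArea); (u,v),r=cv2.minEnclosingCircle(c); print(u,v,r,ray(C,u,v,.195),ray(C,u,v,.108+.0905))
```

```text
(220, 47) [ 0.4197 -0.2019]
(313, 47) [ 0.4865 -0.2019]
(223, 145) [ 0.4192 -0.2727]
(307, 145) [ 0.4855 -0.2727]
(218, 40) [ 0.4184 -0.1973]
(316, 40) [ 0.4884 -0.1973]
[220, 48, 93, 95] [array([ 0.4151, -0.2695]), array([ 0.4197, -0.2021]), array([ 0.4861, -0.2036]), array([ 0.4877, -0.2713])]
260.0167236328125 293.7246398925781 64.72911834716797 [ 0.44877763 -0.29897723  0.195     ] [ 0.44878574 -0.29639189  0.1985    ]
```

Call:
nudge_tcp(motion={"ticks":[[0.001,0.001,0.03,0],[0,0,0.02,0],[0,0,0.012,0],[0,0,0.01,0],[0,0,0.005,0],[0,0,0,0],[0,0,0,0]]})

```text
t: 5.25
tool_pos: [0.4504, -0.3089, 0.1442]
eef_rot: [179.9, 0.0, 90.0]
force: [0.2, 0.2, -1.4]
width: 0.0434
grasp_force: 41.4
```

Run:
```python
from h import *
print(bot.get_state()["tool_pos"],bot.get_state()["force"]); C,im=shot("side","s3")
cv2.imwrite("pics/s3c.png",cv2.resize(cv2.imread("pics/s3.png")[100:240,240:400],None,fx=4,fy=4))
```

```text
[ 0.45037467 -0.30890784  0.14419604] [ 0.1573606   0.16844068 -1.37650676]
```

View pics/s3c.png

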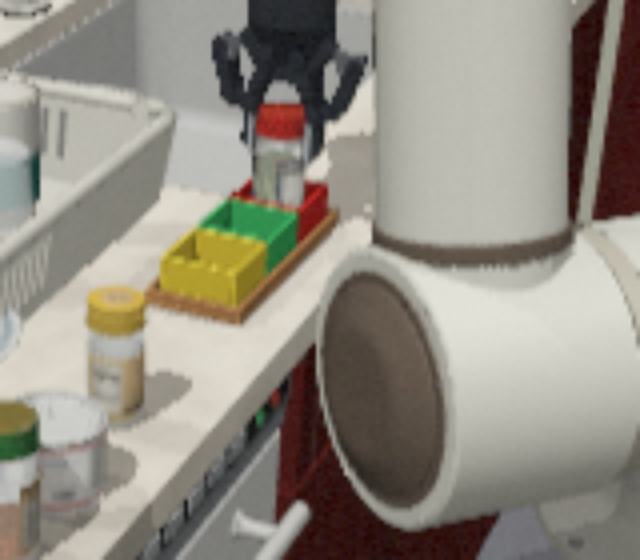

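The red jar is inside the red cup with no contact force. I'll settle it, release it, and go on to the green jar.

Call:
nudge_tcp(motion={"ticks":[[0,0,0.0015,0],[0,0,0,0]]})

```text
t: 5.47
tool_pos: [0.4504, -0.3091, 0.1435]
eef_rot: [179.9, 0.1, 90.0]
force: [-3.2, 4.5, 15.7]
width: 0.0437
grasp_force: 42.8
```

Call:
nudge_tcp(motion={"ticks":[[0,0,0,0],[0,0,0,0],[0,0,0,0],[0,0,0,0],[0,0,0,0],[0,0,-0.02,0],[0,0,-0.04,0],[0,0,-0.04,0],[0,0,-0.04,0],[0,0,-0.02,0]]}, aperture=0.085, grip_n=40)

```text
t: 6.3
tool_pos: [0.4503, -0.3092, 0.3069]
eef_rot: [179.8, 0.2, 90.0]
force: [0.5, -0.1, 1.1]
width: 0.085
grasp_force: 0.0
```

Call:
nudge_tcp(motion={"ticks":[[0.04,-0.0015,0,0],[0.04,-0.0015,0,0],[0.04,-0.0015,0,0],[0.04,-0.0015,0,0],[0.04,-0.0015,0,0],[0.04,-0.0015,0,0],[0.04,-0.0015,0,0],[0.04,-0.0015,0,0],[0.04,-0.0015,0,0],[0.04,-0.0015,0,0]]})

```text
t: 7.13
tool_pos: [0.4343, 0.093, 0.3021]
eef_rot: [180.0, -0.0, 90.0]
force: [0.1, -1.3, -0.3]
width: 0.0851
grasp_force: 0.0
```

Call:
nudge_tcp(motion={"ticks":[[0.04,-0.001,0,0],[0.04,0,0,0],[0.04,0,0,0],[0,0,0,0],[0,0,0,0],[0,0,0,0]]})

```text
t: 7.63
tool_pos: [0.4338, 0.211, 0.3017]
eef_rot: [-180.0, 0.0, 90.1]
force: [0.3, -1.1, 0.4]
width: 0.0849
grasp_force: 0.0
```

Run:
```python
from h import *
print(bot.get_state()["tool_pos"]); C,im=shot("wrist","w4")
```

```text
[0.4338152  0.21099725 0.30173487]
```

View pics/w4.png

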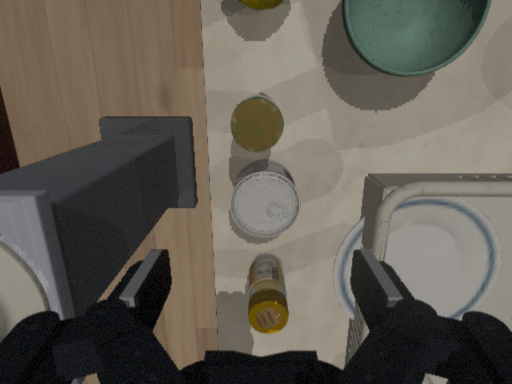

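The green jar's cap has an olive top and is at (257,124). The tin lid is at (265,205) and the yellow jar's cap at (268,310).

Run:
```python
from h import *
C=cam("wrist"); im=cv2.imread("pics/w4.png")
for nm,box,z in [("green",(215,85,310,165),.105),("yel",(235,280,300,340),.1)]:
    for b in blobs(im,(15,110,40),(40,255,255),300,box): 
        x,y,w,h=b[1]; print(nm,b[0],b[1],b[2],ray(C,*b[2],z).round(4))
print("tin",ray(C,265,205,.058))
delta([ray(C,257,124,.105)[0],ray(C,257,124,.105)[1],.13])
```

```text
green 1950 [232, 99, 50, 53] [256.3 124.8] [0.4302 0.2601 0.105 ]
yel 1540 [248, 280, 40, 54] [267.1 309.2] [0.4404 0.0714 0.1   ]
tin [0.43834265 0.17062915 0.058     ]
delta [ 0.0504 -0.0032  0.1718] rot [-1.7999e+02  1.0000e-02  8.9980e+01]
```

Call:
nudge_tcp(motion={"ticks":[[0.025,-0.0015,0,0],[0.024,-0.0018,0,0],[0,0,0.035,0],[0,0,0.035,0],[0,0,0.035,0],[0,0,0.03,0],[0,0,0.02,0],[0,0,0.0165,0],[0,0,0,0],[0,0,0,0]]}, aperture=0.085, grip_n=40)

```text
t: 8.52
tool_pos: [0.4309, 0.259, 0.1305]
eef_rot: [-179.9, 0.0, 89.9]
force: [-0.2, 0.2, 0.3]
width: 0.0848
grasp_force: 0.0
```

Call:
nudge_tcp(motion={"ticks":[[0,0,0,0],[0,0,0,0],[0,0,0,0],[0,0,0,0],[0,0,0,0],[0,0,0,0],[0,0,0,0],[0,0,0,0]]}, aperture=0.03, grip_n=40)

```text
t: 9.18
tool_pos: [0.4309, 0.2603, 0.1316]
eef_rot: [179.9, -0.0, 90.0]
force: [-3.1, -1.3, 11.4]
width: 0.0443
grasp_force: 39.4
```

Call:
nudge_tcp(motion={"ticks":[[0,0,-0.02,0],[0,0,-0.035,0],[0,0,-0.035,0],[0,0,-0.035,0],[0,0,-0.025,0],[0,0,0,0],[0,0,0,0]]})

```text
t: 9.77
tool_pos: [0.4308, 0.2602, 0.2819]
eef_rot: [179.8, -0.1, 90.0]
force: [0.1, 0.2, -2.5]
width: 0.0445
grasp_force: 41.6
```

Call:
nudge_tcp(motion={"ticks":[[-0.038,0.0016,0,0],[-0.038,0.0016,0,0],[-0.038,0.0016,0,0],[-0.038,0.0016,0,0],[-0.038,0.0016,0,0],[-0.038,0.0016,0,0],[-0.038,0.0016,0,0],[-0.038,0.0016,0,0],[-0.038,0.0016,0,0],[-0.038,0.0016,0,0]]})

```text
t: 10.6
tool_pos: [0.4459, -0.1216, 0.2793]
eef_rot: [-179.9, -0.0, 90.0]
force: [1.1, 0.7, -0.4]
width: 0.0442
grasp_force: 41.5
```

Call:
nudge_tcp(motion={"ticks":[[-0.038,0.0016,0,0],[-0.038,0.0016,0,0],[-0.041,0.0018,0,0],[0,0,0.04,0],[0,0,0.02,0],[0,0,0,0],[0,0,0,0]]})

```text
t: 11.18
tool_pos: [0.4512, -0.2365, 0.2194]
eef_rot: [-179.9, -0.1, 90.0]
force: [0.6, -0.9, -0.0]
width: 0.0443
grasp_force: 41.5
```

Run:
```python
from h import *
print(bot.get_state()["tool_pos"]); C,im=shot("wrist","w5")
```

```text
[ 0.45120062 -0.23654892  0.2193754 ]
```

View pics/w5.png

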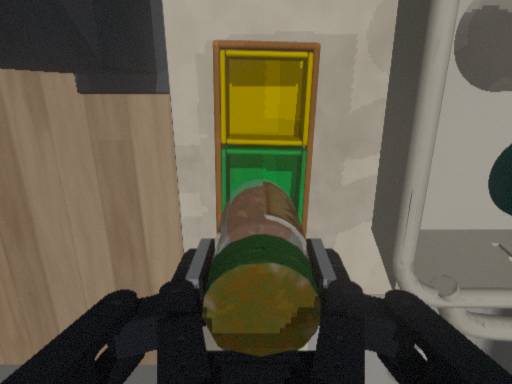

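The green jar hangs upright and lined up over the green cup, whose rim boundary is at row 145.

Call:
nudge_tcp(motion={"ticks":[[0,0.001,0.03,0],[0,0,0.02,0],[0,0,0.012,0],[0,0,0.01,0],[0,0,0.004,0],[0,0,0.001,0],[0,0,0,0]]})

```text
t: 11.82
tool_pos: [0.4531, -0.237, 0.1443]
eef_rot: [179.9, 0.0, 90.0]
force: [-0.4, 0.9, -0.7]
width: 0.0444
grasp_force: 41.5
```

Call:
nudge_tcp(motion={"ticks":[[0,0,0.001,0],[0,0,0,0]]})

```text
t: 11.98
tool_pos: [0.4532, -0.2372, 0.1437]
eef_rot: [179.9, 0.1, 90.0]
force: [-1.6, 0.5, 3.9]
width: 0.0442
grasp_force: 41.9
```

Call:
nudge_tcp(motion={"ticks":[[0,0,0,0],[0,0,0,0],[0,0,0,0],[0,0,0,0],[0,0,0,0],[0,0,-0.02,0],[0,0,-0.04,0],[0,0,-0.04,0],[0,0,-0.04,0],[0,0,-0.02,0]]}, aperture=0.085, grip_n=40)

```text
t: 12.82
tool_pos: [0.453, -0.2371, 0.3073]
eef_rot: [179.8, 0.2, 90.0]
force: [0.2, -1.1, 0.3]
width: 0.0848
grasp_force: 0.0
```

Call:
nudge_tcp(motion={"ticks":[[0.037,-0.0015,0,0],[0.037,-0.0015,0,0],[0.037,-0.0015,0,0],[0.037,-0.0015,0,0],[0.037,-0.0015,0,0],[0.037,-0.0015,0,0],[0.037,-0.0015,0,0],[0,0,0,0],[0,0,0,0],[0,0,0,0]]})

```text
t: 13.65
tool_pos: [0.4422, 0.022, 0.3024]
eef_rot: [-180.0, 0.0, 90.1]
force: [-0.8, -0.7, -0.4]
width: 0.0847
grasp_force: 0.0
```

Run:
```python
from h import *
C,im=shot("wrist","w6")
for b in blobs(im,(15,110,40),(40,255,255),300,(190,30,330,330)): print(b[0],b[1],b[2],ray(C,*b[2],.1).round(4)); delta(np.r_[ray(C,*b[2],.1)[:2],.127])
```

```text
1900 [236, 110, 49, 51] [259.8 134.7] [0.4412 0.0627 0.1   ]
delta [ 0.0412 -0.001   0.1754] rot [-1.800e+02  1.000e-02  8.998e+01]
3761 [238, 263, 65, 67] [269.6 297.8] [ 0.4512 -0.1034  0.1   ]
delta [-0.1249  0.009   0.1754] rot [-1.800e+02  1.000e-02  8.998e+01]
```

View pics/w6.png

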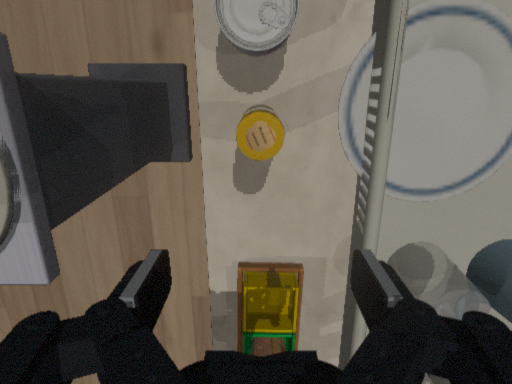

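The yellow cap is at (260,135) and clear on all sides.

Call:
nudge_tcp(motion={"ticks":[[0.021,-0.0005,0,0],[0.0202,-0.0005,0,0],[0,0,0.035,0],[0,0,0.035,0],[0,0,0.035,0],[0,0,0.03,0],[0,0,0.02,0],[0,0,0.0195,0],[0,0,0,0],[0,0,0,0]]}, aperture=0.085, grip_n=40)

```text
t: 14.53
tool_pos: [0.4411, 0.0623, 0.1278]
eef_rot: [-179.9, -0.0, 89.9]
force: [0.3, -0.5, 0.3]
width: 0.0853
grasp_force: 0.0
```

Call:
nudge_tcp(motion={"ticks":[[0,0,0,0],[0,0,0,0],[0,0,0,0],[0,0,0,0],[0,0,0,0],[0,0,0,0],[0,0,0,0],[0,0,0,0]]}, aperture=0.03, grip_n=40)

```text
t: 15.2
tool_pos: [0.4415, 0.0633, 0.129]
eef_rot: [179.9, 0.0, 90.0]
force: [-2.7, -0.9, 9.8]
width: 0.0421
grasp_force: 39.8
```

Call:
nudge_tcp(motion={"ticks":[[0,0,-0.02,0],[0,0,-0.035,0],[0,0,-0.035,0],[-0.035,0.0015,0,0],[-0.038,0.0018,0,0],[-0.038,0.0018,0,0],[-0.038,0.0018,0,0],[-0.038,0.0018,0,0],[-0.0385,0.003,0,0],[0,0,0,0]]})

```text
t: 16.03
tool_pos: [0.4529, -0.1675, 0.2183]
eef_rot: [180.0, 0.1, 89.8]
force: [0.2, 1.0, 0.0]
width: 0.0419
grasp_force: 41.1
```

Call:
nudge_tcp(motion={"ticks":[[0,0,0,0],[0,0,0,0]]})

```text
t: 16.2
tool_pos: [0.4528, -0.162, 0.218]
eef_rot: [-180.0, -0.0, 90.0]
force: [-0.1, 0.4, -0.3]
width: 0.0418
grasp_force: 41.1
```

Run:
```python
from h import *
C,im=shot("wrist","w7"); print(bot.get_state()["tool_pos"])
```

```text
[ 0.45282871 -0.1614855   0.21806622]
```

View pics/w7.png

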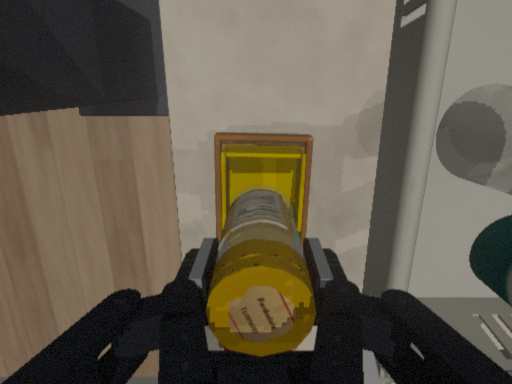

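The yellow jar is over the yellow cup (rim at rows 145–240), upright and centred. I'll lower it.

Call:
nudge_tcp(motion={"ticks":[[0,0.001,0.03,0],[0,0,0.02,0],[0,0,0.012,0],[0,0,0.01,0],[0,0,0.004,0],[0,0,0.001,0],[0,0,0,0]]})

```text
t: 16.83
tool_pos: [0.4542, -0.1617, 0.1414]
eef_rot: [180.0, 0.0, 90.1]
force: [0.7, 0.8, -0.4]
width: 0.0416
grasp_force: 41.0
```

Call:
nudge_tcp(motion={"ticks":[[0,0,0.001,0],[0,0,0,0]]})

```text
t: 17.0
tool_pos: [0.4543, -0.162, 0.1411]
eef_rot: [179.9, 0.0, 90.0]
force: [-2.6, 2.3, 9.9]
width: 0.0418
grasp_force: 42.0
```

Call:
nudge_tcp(motion={"ticks":[[0,0,0,0],[0,0,0,0],[0,0,0,0],[0,0,0,0],[0,0,0,0],[0,0,-0.02,0],[0,0,-0.04,0],[0,0,-0.04,0],[0,0,-0.04,0],[0,0,-0.02,0]]}, aperture=0.085, grip_n=40)

```text
t: 17.83
tool_pos: [0.4542, -0.1624, 0.3047]
eef_rot: [179.8, 0.1, 90.0]
force: [0.8, 0.0, -0.2]
width: 0.0852
grasp_force: 0.0
```

Call:
nudge_tcp(motion={"ticks":[[0.04,-0.0005,0,0],[0.04,-0.0005,0,0],[0.04,-0.0005,0,0],[0.04,-0.0005,0,0],[0.04,-0.0005,0,0],[0.04,-0.0005,0,0],[0.04,-0.0005,0,0],[0.04,-0.0005,0,0],[0.04,-0.0005,0,0],[0.04,-0.0005,0,0]]})

```text
t: 18.67
tool_pos: [0.4482, 0.2399, 0.3001]
eef_rot: [180.0, -0.0, 90.0]
force: [1.6, -1.3, 0.6]
width: 0.0848
grasp_force: 0.0
```

Call:
nudge_tcp(motion={"ticks":[[0.04,0,0,0],[0.04,0,0,0],[0.02,0,0,0],[0,0,0,0],[0,0,0,0],[0,0,0,0]]})

```text
t: 19.17
tool_pos: [0.4488, 0.3373, 0.2997]
eef_rot: [-180.0, 0.0, 90.0]
force: [-0.0, 0.3, 0.4]
width: 0.085
grasp_force: 0.0
```

Run:
```python
from h import *
C,im=shot("wrist","w8"); print(bot.get_state()["tool_pos"])
for b in blobs(im,(18,110,40),(35,255,255),500): 
    bp=cv2.boxPoints(b[3]); print(b[0],b[1],b[2],b[3][1:],ray(C,*b[2],.032).round(4),[ray(C,*p,.032)[:2].round(3) for p in bp])
for b in blobs(im,(70,40,30),(95,255,255),1500): print("bowl",b[0],b[1],b[2],ray(C,*b[2],.056).round(4))
```

```text
[0.44892584 0.33702558 0.29994728]
2740 [211, 86, 68, 55] [245.4 112.7] ((59.3594856262207, 55.690673828125), 41.18592834472656) [0.4326 0.3912 0.032 ] [array([0.39, 0.39]), array([0.429, 0.431]), array([0.475, 0.393]), array([0.436, 0.348])]
bowl 7262 [320, 81, 118, 120] [374.9 147.4] [0.5628 0.3593 0.056 ]
```

View pics/w8.png

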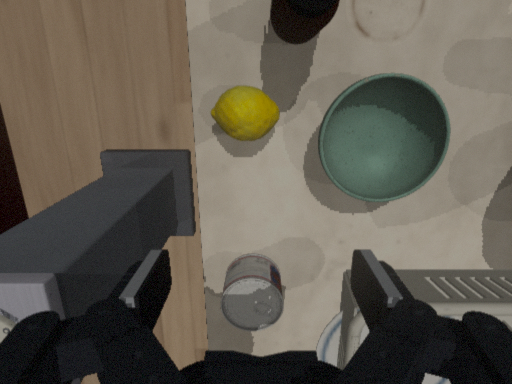

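The lemon is at (246,112) with its long axis nearly along the image row. The bowl's rim is centred at (384,137), and the brown jar at (303,5) is close to the lemon. One more view will measure that clearance.

Call:
nudge_tcp(motion={"ticks":[[0.035,0,0,0],[0.035,0,0,0],[0,0,0,0],[0,0,0,0],[0,0,0,0]]})

```text
t: 19.63
tool_pos: [0.4491, 0.4068, 0.3]
eef_rot: [-180.0, 0.0, 90.0]
force: [-0.3, -0.3, -0.3]
width: 0.0849
grasp_force: 0.0
```

Run:
```python
from h import *
C,im=shot("wrist","w9"); print(bot.get_state()["tool_pos"])
h=cv2.cvtColor(im,cv2.COLOR_BGR2HSV)
for n,lo,hi,z,a in [("lemon",(18,110,40),(35,255,255),.03,1500),("bowl",(70,40,30),(95,255,255),.056,3000)]:
    m=cv2.inRange(h,lo,hi); c=max(cv2.findContours(m,0,1)[0],key=cv2.contourArea); c=cv2.convexHull(c)
    P=np.array([ray(C,*p[0],z)[:2] for p in c]).astype(np.float32)
    print(n,cv2.fitEllipse(P*1000),cv2.minEnclosingCircle(P*1000))
cv2.imwrite("pics/w9c.png",im)
```

```text
[0.44908976 0.4066304  0.30013923]
lemon ((432.3902282714844, 390.1210021972656), (56.98190689086914, 68.82845306396484), 86.39696502685547) ((431.9812316894531, 389.9322204589844), 35.419952392578125)
bowl ((564.4463500976562, 358.26190185546875), (103.620849609375, 126.7525405883789), 52.23273849487305) ((569.8080444335938, 364.4823913574219), 63.86189270019531)
```

View pics/w9.png

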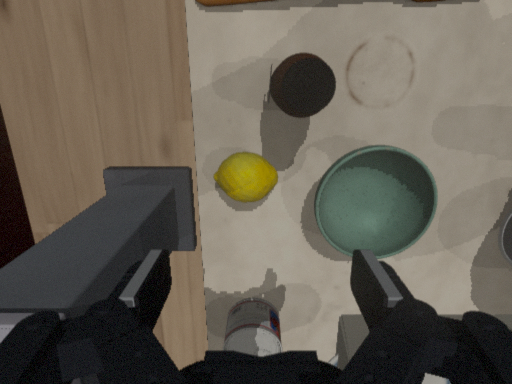

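The brown jar's cap is at (303,85), the lemon at (246,176), and the bowl rim spans u 315–437 and v 146–256.

Run:
```python
from h import *
C=cam("wrist"); Ct=cam("top")
b=ray(C,303,85,.12); bt=ray(Ct,133,193,.12)
print("brown",b,bt, "bowl", ray(C,376,201,.056), ray(C,315,201,.056)[0],ray(C,437,201,.056)[0],ray(C,376,146,.056)[1],ray(C,376,256,.056)[1])
L=np.array([.4324,.390])
for a in (86.4,96,102,108):
  for op in (.064,.068,.085):
    d=np.array([np.cos(np.radians(a)),np.sin(np.radians(a))]); p=np.array([d[1],-d[0]])
    r=b[:2]-L; u,v=r@d,r@p
    box=lambda hu,hv: np.hypot(max(abs(u)-hu,0),max(abs(v)-hv,0))-.030
    print(a,op,"finger",box(op/2+.0145,.011).round(4),"body",box(.0425,.038).round(4),box(.038,.0425).round(4))
```

```text
brown [0.48084984 0.48773567 0.12      ] [0.48037045 0.46895767 0.12      ] bowl [0.57100866 0.37118177 0.056     ] 0.5064288693702135 0.6355588599983668 0.4298288613774077 0.3053078807110311
86.4 0.064 finger 0.0324 body 0.0282 0.0326
86.4 0.068 finger 0.0307 body 0.0282 0.0326
86.4 0.085 finger 0.0236 body 0.0282 0.0326
96 0.064 finger 0.0358 body 0.0237 0.0264
96 0.068 finger 0.0344 body 0.0237 0.0264
96 0.085 finger 0.029 body 0.0237 0.0264
102 0.064 finger 0.0388 body 0.0223 0.0238
102 0.068 finger 0.0377 body 0.0223 0.0238
102 0.085 finger 0.0335 body 0.0223 0.0238
108 0.064 finger 0.0425 body 0.0222 0.0223
108 0.068 finger 0.0416 body 0.0222 0.0223
108 0.085 finger 0.0386 body 0.0222 0.0223
```

Everything clears the brown jar by more than 20 mm, so I'll centre over the lemon and turn.

Call:
nudge_tcp(motion={"ticks":[[-0.0166,-0.0167,0,0],[0,0,0,-7.1],[0,0,0,-7.1],[0,0,0,-7.1],[0,0,0,-7.1],[0,0,0,-7.1],[0,0,0,-7.1],[0,0,0,-7.1],[0,0,0,-7.1],[0,0,0,-7.1]]})

```text
t: 20.52
tool_pos: [0.4324, 0.3899, 0.3004]
eef_rot: [180.0, 0.0, 154.2]
force: [-0.5, 0.7, 0.2]
width: 0.085
grasp_force: 0.0
```

Call:
nudge_tcp(motion={"ticks":[[0,0,0,-7.1],[0,0,0,-7.1],[0,0,0,-7.1],[0,0,0,-1.2],[0,0,0,0],[0,0,0,0],[0,0,0,0]]})

```text
t: 21.1
tool_pos: [0.4322, 0.3909, 0.3001]
eef_rot: [180.0, 0.0, 176.2]
force: [-0.3, 0.2, -0.1]
width: 0.0853
grasp_force: 0.0
```

Run:
```python
from h import *
C,im=shot("wrist","w10"); print(bot.get_state()["tool_pos"])
h=cv2.cvtColor(im,cv2.COLOR_BGR2HSV)
m=cv2.inRange(h,(18,110,40),(35,255,255)); c=cv2.convexHull(max(cv2.findContours(m,0,1)[0],key=cv2.contourArea))
P=np.array([ray(C,*p[0],.03)[:2] for p in c]).astype(np.float32); e=cv2.fitEllipse(P*1000); print(e)
delta([.4324,.390,.081])
```

```text
[0.4321646  0.39095138 0.30004759]
((432.140625, 390.2274475097656), (55.15724182128906, 69.54286193847656), 87.50225067138672)
delta [-0.0003 -0.001   0.219 ] rot [1.7999e+02 1.0000e-02 1.7624e+02]
```

Two measurements agree, so I'll descend and grasp.

Call:
nudge_tcp(motion={"ticks":[[0,-0.0005,0.035,0],[0,0,0.04,0],[0,0,0.04,0],[0,0,0.035,0],[0,0,0.03,0],[0,0,0.02,0],[0,0,0.0195,0],[0,0,0,0],[0,0,0,0]]}, aperture=0.085, grip_n=25)

```text
t: 21.9
tool_pos: [0.4319, 0.3906, 0.0802]
eef_rot: [-180.0, -0.1, 176.3]
force: [-0.8, 0.2, 0.4]
width: 0.0851
grasp_force: 0.0
```

Call:
nudge_tcp(motion={"ticks":[[0,0,0,0],[0,0,0,0],[0,0,0,0],[0,0,0,0],[0,0,0,0],[0,0,0,0],[0,0,0,0]]}, aperture=0.04, grip_n=25)

```text
t: 22.48
tool_pos: [0.4326, 0.391, 0.0822]
eef_rot: [179.9, 0.1, 176.4]
force: [-1.9, -2.1, 9.6]
width: 0.0549
grasp_force: 24.8
```

Call:
nudge_tcp(motion={"ticks":[[0,0,-0.01,0],[0,0,-0.02,0],[0,0,-0.035,0],[0,0,-0.035,0],[0,0,0,0],[0,0,0,0]]})

```text
t: 22.98
tool_pos: [0.4327, 0.3912, 0.1835]
eef_rot: [179.8, 0.2, 176.4]
force: [-0.1, -0.4, -2.7]
width: 0.0545
grasp_force: 27.2
```

Run:
```python
from h import *
delta([.571,.3676,.18])
```

```text
delta [-0.1395 -0.0149  0.004 ] rot [179.82   0.22 176.4 ]
```

Call:
nudge_tcp(motion={"ticks":[[-0.028,-0.003,0,0],[-0.028,-0.003,0,0],[-0.028,-0.003,0,0],[-0.028,-0.003,0,0],[-0.0275,-0.003,0,0],[0,0,0,0],[0,0,0,0],[0,0,0.02,0],[0,0,0,0],[0,0,0,0]]})

```text
t: 23.82
tool_pos: [0.5691, 0.367, 0.1594]
eef_rot: [-179.9, -0.1, 176.4]
force: [0.3, 0.1, -0.6]
width: 0.0546
grasp_force: 27.3
```

Run:
```python
from h import *
delta([.571,.3676,.112]); C,im=shot("wrist","w11")
```

```text
delta [-0.002   0.0008  0.0474] rot [-1.7993e+02 -1.5000e-01  1.7644e+02]
```

View pics/w11.png

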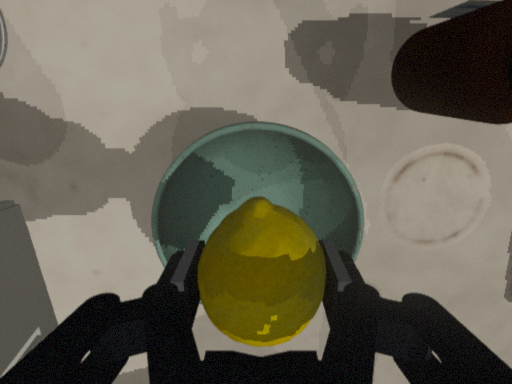

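The held lemon is centred over the bowl, whose rim spans u 152–364. I'll lower it inside and open only a little.

Call:
nudge_tcp(motion={"ticks":[[-0.002,0.0008,0.02,0],[0,0,0.015,0],[0,0,0.007,0],[0,0,0.0055,0],[0,0,0,0],[0,0,0,0]]})

```text
t: 24.37
tool_pos: [0.5725, 0.3679, 0.1138]
eef_rot: [180.0, 0.0, 176.4]
force: [1.1, -0.5, -0.9]
width: 0.0546
grasp_force: 27.3
```

Call:
nudge_tcp(motion={"ticks":[[0,0,0,0],[0,0,0,0],[0,0,0,0],[0,0,0,0],[0,0,0,0]]}, aperture=0.067, grip_n=25)

```text
t: 24.78
tool_pos: [0.5725, 0.3677, 0.1133]
eef_rot: [180.0, 0.0, 176.4]
force: [-0.4, 0.5, -0.1]
width: 0.0673
grasp_force: 0.0
```

Call:
nudge_tcp(motion={"ticks":[[0,0,-0.02,0],[0,0,-0.03,0],[0,0,-0.04,0],[0,0,-0.04,0],[0,0,-0.03,0],[0,0,0,0],[0,0,0,0],[0,0,0,0]]})

```text
t: 25.45
tool_pos: [0.5723, 0.3676, 0.2724]
eef_rot: [-180.0, -0.0, 176.4]
force: [0.3, -0.0, -0.1]
width: 0.0669
grasp_force: 0.0
```

Run:
```python
from h import *
C,a=shot("wrist","w12"); C,b=shot("side","s12"); C,t=shot("top","t12")
v=cv2.resize(a,(400,300)); s=cv2.resize(b[110:290,130:370],(400,300)); t=cv2.resize(t[150:230,115:380],(800,242))
cv2.imwrite("pics/m12.png",np.vstack([np.hstack([v,s]),t]))
```

```text
(no output)
```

View pics/m12.png

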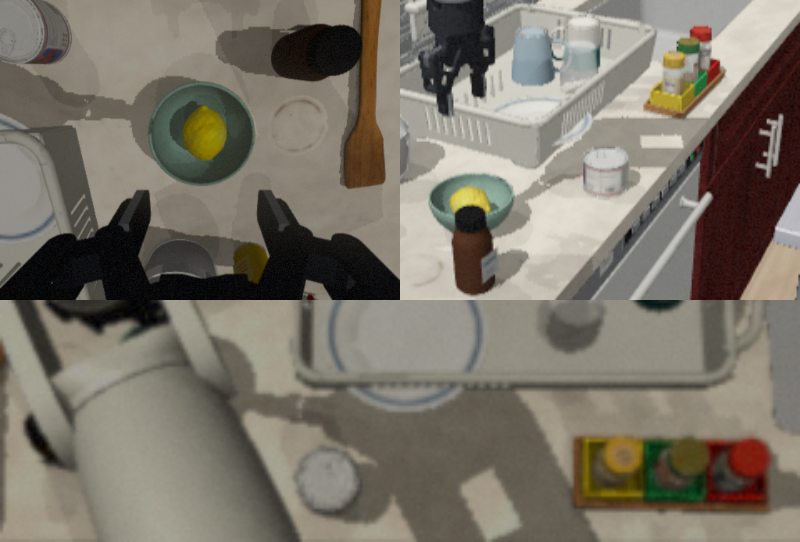

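The lemon rests in the bowl, and the three jars stand upright in their matching cups. The tin and brown jar are standing, and the gripper is clear.

Call:
nudge_tcp(motion={"ticks":[[0,0,0,0],[0,0,0,0],[0,0,0,0],[0,0,0,0],[0,0,0,0],[0,0,0,0]]})

```text
t: 26.1
tool_pos: [0.5724, 0.3677, 0.2729]
eef_rot: [180.0, -0.0, 176.4]
force: [-0.7, 0.2, -0.3]
width: 0.0667
grasp_force: 0.0
```

```bash
python3 -c "
from bench import bot
print(bot.hand_in())"
```

```text
the job is handed in; nothing more can be done
None
```

The job is handed in at about 26 s of robot time: the last pictures show the red, green and yellow jars upright in their matching cups, the lemon in the bowl, and the tin and brown jar still standing; no verdict came back.

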